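Hang the lipped bin on the louvred rail and press it home

ROBOT

A 7-joint arm with a two-finger parallel gripper is mounted at the origin on a cart in front of the work surface, level with it; the furniture and walls round the work are solid. World frame = base frame: x ahead of the robot, y to its left, z up, the work surface at z = 0. Lengths are in m, angles in rad, forces in N, time in s.
With the tool pointing down it reaches from about 0.4 to 0.85 m from the base axis. Payload 10.4 kg.
Tool frame: the origin (TCP) lies between the finger pads; the fingertips stand 8 mm ahead of it and the grasp point (between the pads) lies 11 mm behind it; z points along the fingers, x is the direction in which the jaws open and shut, and the axes are right-handed (so a half turn about z gives the same grasp; the last joint's range is limited). The gripper opens to 87 mm and grips with 3 to 60 N. Pads are 19 mm wide; open, the fingers measure 117 mm over their backs; the gripper's body (75 mm by 190 mm) begins 51 mm behind the grasp point.
Start: joints at [1.151, 0.332, -0.065, 1.46, 0.022, 1.35, -0.088], TCP at [0.242, -0.576, 0.231] pointing down, gripper open.
Joint ranges: [-2.6, 2.6], [-0.5, 2.12], [-1.47, 1.34], [0.16, 2.42], [-1.27, 4.41], [0.06, 2.06], [-2.6, 2.6]. Speed limits (rad/s): [2.22, 2.22, 2.79, 2.79, 3.14, 3.14, 3.14].

INTERFACE

Orientations are given as a unit quaternion [x, y, z, w].
In Python, from bench import r, viewer gives the robot as it stands.
- The arm moves only by the tool apply_moves, never from a script. Its argument "increments" is a list of rows, each an object with "grip": the closure in counts, from 0 (fully open) to 255 (shut); "xyz": the shift along the tool's x, y, z in mm, a list of three; "rotation": the turn, a rotation vector about the tool's x, y, z in degrees, a list of three. A call has 1 to 5 rows; each row is the pose to reach, as a shift and turn from the pose measured when the call began, along the tool's axes at that moment; what a row does not reach only later rows make up. A row lasts 1/8 s, in which the tool goes at most 62.5 mm and 10.7 degrees, less where a joint would pass 70% of its speed; a pose out of reach is approached as far as the arm can. A call with a gripper value outside its range is refused whole. The fingers move at their own pace and stop on an object; "squeeze" is the grip in N (left out, the last holds). Time passes only in rows, so rows that repeat a pose let the fingers close. It gives the time, the measured TCP pose, the force and the opening at its end, in the units of the state.
- r.read_state(): the state, without advancing time (a new reading comes with each control period).
- viewer.camera(name): name is "side" or "top" or "wrist"; returns a dict with "img" (420x560x3 uint8, blue, green, red), "range_z" (420x560 float32, m along the optical axis (not along the pixel's ray), 0 where there is no reading), "vertical_fov" (degrees; the focal length in pixels is half the picture's height over the tangent of half this angle, whatever the lens; pixels are square), "cx", "cy" (the principal point, pixels), "rvec" (rotation vector, rad) and "tvec" (3), from world to camera coordinates, as OpenCV has them. Camera axes: x right, y down, z forward; pixel columns grow to the right and rows downward; lengths in m; the calibration is good to about 2 mm. A picture is of the moment at which its call begins.
- r.close_job(): hands the job in, once; it reports no verdict.
The state is a dict: "time": time; "joint_positions": joint angles; "joint_vel": joint speeds; "joint_torque": joint torques, N m; "ee_pos": TCP position; "eef_rot": TCP orientation; "ft_force": force on the tool from outside, world axes, zero at the start; "torque": the same for the moment, N m; "width": finger opening in m.
Only numpy, scipy, OpenCV 4.12 (cv2) and the standard library are available. Lean on these libraries where they do the work, as an engineer would, in place of code of your own. Each camera call takes 0.05 s, during which the arm holds its last target.

TASK

Pick up the small grey bin that has a hooked lip at its back, lift it over the rail of the little louvred stand and lower it so that the lip drops in behind the rail, over the sensing bar in the middle. The sprung keeper stops the bin part-way: press it down gently, by feel, until it is fully home and the bar is pressed in, then let go and move away. Do not force the rail or shift the plain bin without a lip.

Things in the scene. Friction and masses are not known exactly. Their poses are not given: they have to be found in the camera images.
- bin_mid (a point): Centre, half-way up, of the loose lipped bin: open grey box, outside 80 mm long (own x), 58 wide (own y), 55 high, wall 3, about 0.14 kg; point is 27.5 mm above its underside. At the back (own +x) a flat bridge 3 mm thick, its top 30.5 mm above this point, spans 37 to 53 mm behind the centre and carries the hanging lip. Grasp across the 58 mm width from above.
- bin_lip (a point): Middle of the rounded lower edge of the bin's lip, (51, 0, 9.5) mm from bin_mid in the bin's axes. The lip is 4 mm thick (49 to 53 mm behind the bin's centre), 58 mm wide, and reaches 18 mm below the bridge's underside. The gap between the bin's back wall and the lip is 9 mm.
- stand: Fixed louvred stand. Origin on the worktop straight below the middle of the rail; own y along the rail, own +x to the back. Uprights at y -76 and +76 mm, 12 mm wide, tops at 142 mm; foot plate 6 mm high, x -38 to +28 mm. The level rail is 6 mm thick (x -3 to +3); its top is clamped anywhere from 105 to 135 mm above the worktop: NOT reported, find it by touch or sight. 
- keeper (a joint): How far (m) the sprung strip behind the rail is pushed back: 0 without lip, about 0.003 with the lip in. Its lead-in slopes from 10 mm behind the rail's centre plane, at 1 mm below rail top, to 4 mm behind, at 13 mm below. A bin laid in by its weight stops with its bridge about 10 mm above the rail; 6 to 12 N down on the bridge over the rail drives it home. Do not press over 20 N.
- bar (a joint): Sensing bar, 64 mm long, in the middle of the rail's top, pressed by the bin's bridge: 0 = up, 5 mm above the rail top; 0.005 = level with it (bin fully home); needs under 1 N. Home, the bin's centre is about 46 mm in front of the rail's centre plane and its front may droop slightly. Besides the bar nothing between the uprights is higher than the rail.
- plain_bin_mid (a point): Centre, half-way up, of a second loose grey bin of the same box size (80 x 58 x 55 mm) but without bridge or lip; leave it where it is.

How it is judged:
On the way, in this order (a step that is already met when the one before it is completed fails the run):
1. the lipped bin is lifted off the worktop (height (world z) of bin_mid above 0.07 m), for 0.1 s.
2. the lip is behind the rail and the bin is pressed home on the sensing bar (value of joint bar above 0.0035 m and value of joint keeper above 0.0018 m), for 0.2 s.
At the end, for the whole second after the job is handed in: The lipped bin hangs at rest on the front of the rail, lip behind the rail (keeper pushed back more than 1.8 mm), fully home (sensing bar in by more than 3.5 mm), upright within 0.2 rad, square to the rail within 0.2 rad and within 30 mm of the rail's middle (all of step 2 and angle between bin_mid's own z axis and vertical below 0.2 rad and angle between the x axis of bin_mid and the x axis of stand, either way round below 0.2 rad and x of bin_mid in the frame of stand between -0.06 and -0.03 m and y of bin_mid in the frame of stand between -0.03 and 0.03 m and linear speed of bin below 0.02 m/s); the robot touches nothing.
It fails at once if the stand with its rail is loaded with more than 35 N in all, the keeper's own squeeze included (contact force between stand and anything else above 35 N).
It fails at once if the plain bin is shifted by more than 20 mm (distance of plain_bin_mid from where it was at the start of the episode above 0.02 m).
It also fails if it takes over 58 s, if anything falls off the work surface, if the arm or the gripper's body presses on something with over 40 N, if the wrist force passes 120 N, or if a joint passes its speed limit or range.

## Working session

There is one attempt and no reset: what is moved stays moved. The work goes in short steps, Python scripts to look and compute and a tool call to move; the robot and the scene stay as the last step left them, time stands still between calls to the robot, and variables do not carry over. Pictures are saved under pics/ and viewed, and the job is handed in when it is done.

Besides the shell and the picture viewer there is one more tool, called after "Request:" by a JSON object that holds its "method" and its "body", one argument or row to a line. apply_moves: Moves the arm, as the interface text tells. Its arguments: {"type":"object","properties":{"increments":{"type":"array","items":{"type":"object","properties":{"grip":{"type":"number"},"xyz":{"type":"array","items":{"type":"number"}},"rotation":{"type":"array","items":{"type":"number"}}}}},"squeeze":{"type":"number"}},"required":["increments"]}

```bash
ls; mkdir -p pics
cat > h.py <<'E'
import numpy as np, cv2
from scipy.spatial.transform import Rotation as R
from bench import r, viewer
def cam(n):
    c=viewer.camera(n); h=c['img'].shape[0]
    f=h/2/np.tan(np.radians(c['vertical_fov'])/2)
    Rm=cv2.Rodrigues(np.array(c['rvec'],float))[0]; t=np.array(c['tvec'],float).reshape(3)
    z=c['range_z']; v,u=np.mgrid[0:z.shape[0],0:z.shape[1]]
    P=np.stack([(u-c['cx'])*z/f,(v-c['cy'])*z/f,z],-1)
    W=(P-t)@Rm
    W[z==0]=np.nan
    return c,W,f,Rm,t
E
python3 - <<'E'
from h import *
s=r.read_state(); print({k:np.round(v,4) for k,v in s.items()})
for n in ['side','top','wrist']:
    c,W,f,Rm,t=cam(n); cv2.imwrite(f'pics/{n}0.png',c['img']); np.save(f'{n}0.npy',W)
    print(n,f,c['cx'],c['cy'],'campos',-Rm.T@t, 'fwd',Rm[2], np.nanmin(W[...,2]),np.nanmax(W[...,2]))
E
```

```text
pics
{'time': np.float64(0.0), 'joint_positions': array([ 1.1514,  0.3329, -0.0647,  1.4609,  0.0216,  1.3499, -0.0885]), 'joint_vel': array([ 0.0004,  0.0002,  0.0009, -0.0015,  0.0006, -0.0013, -0.0001]), 'joint_torque': array([-1.30000e-03, -6.23261e+01,  2.42000e-02, -3.89894e+01,
       -6.14000e-02,  4.00000e-02,  2.00000e-04]), 'ee_pos': array([ 0.2414, -0.5761,  0.2298]), 'eef_rot': array([ 8.326e-01, -5.538e-01, -6.000e-04, -4.000e-04]), 'ft_force': array([-0.2807,  0.1647,  0.3404]), 'torque': array([-0.0667,  0.0366,  0.0139]), 'width': np.float64(0.0869)}
side 410.74027434471174 277.7743424609661 207.58159120708856 campos [ 0.43670686 -0.87162472  0.67853658] fwd [ 0.08456489  0.77266321 -0.62915844] -0.9211255051654046 0.6154612669961952
top 382.81402765003287 278.2675238974328 212.21286521133737 campos [ 0.4341215  -0.14094178  0.94576623] fwd [ 0.09083588 -0.01437498 -0.99576212] -0.9196819801506756 0.44365686789442244
wrist 303.90711141763177 279.28333731305736 207.806904151395 campos [ 0.31386469 -0.54754228  0.38247299] fwd [-0.26214431 -0.10907606 -0.9588445 ] -0.9130974296212413 0.3422270446824942
```

View pics/side0.png

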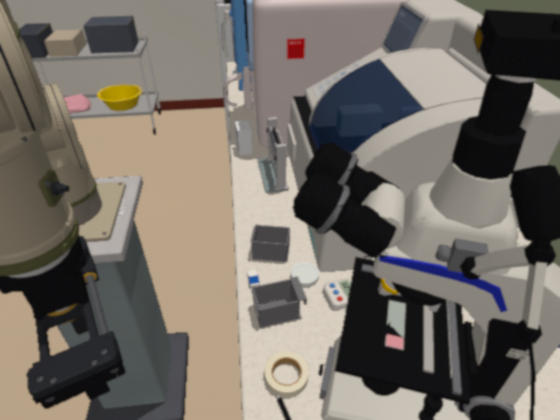

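View pics/top0.png

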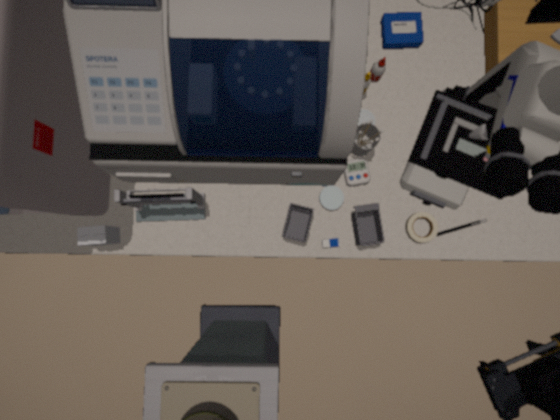

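The side view shows the stand at about (272,160), the plain bin at (270,243) and the lipped bin at (278,300), with its lip to the right (away from the robot). The top view shows the stand at (170,205) and the bins at (298,224) and (368,227).

Run:
```python
from h import *
a=cv2.imread('pics/top0.png'); 
c1=cv2.resize(a[180:255,100:215],None,fx=4,fy=4,interpolation=cv2.INTER_CUBIC)
c2=cv2.resize(a[195:255,275:395],None,fx=4,fy=4,interpolation=cv2.INTER_CUBIC)
b=cv2.imread('pics/side0.png')
c3=cv2.resize(b[100:200,225:300],None,fx=3,fy=3,interpolation=cv2.INTER_CUBIC)
c4=cv2.resize(b[220:330,240:320],None,fx=3,fy=3,interpolation=cv2.INTER_CUBIC)
H=np.zeros((600,800,3),np.uint8)
for im,(y,x) in ((c1,(0,0)),(c2,(310,0)),(c3,(0,500)),): H[y:y+im.shape[0],x:x+im.shape[1]]=im[:600-y,:800-x]
h4=c4[:290]; H[305:305+290,500:500+240]=h4
cv2.imwrite('pics/crop0.png',H)
W=np.load('top0.npy')
def obj(v0,v1,u0,u1,zlo,zhi):
    w=W[v0:v1,u0:u1].reshape(-1,3); w=w[(w[:,2]>zlo)&(w[:,2]<zhi)]
    return w
for n,b in {'plain':(200,248,280,317),'lip':(200,252,347,390)}.items():
    w=obj(*b,0.045,0.07); print(n,len(w),w.mean(0),w.min(0),w.max(0)); 
    rc=cv2.minAreaRect((w[:,:2]*1000).astype(np.float32)); print(rc)
w=obj(180,230,110,215,0.09,0.16); print('stand',len(w),w.min(0),w.max(0)); print(cv2.minAreaRect((w[:,:2]*1000).astype(np.float32)))
print('zmap'); print(np.round(W[184:226:1,116:212:5,2]*1000).astype(int))
print(W[230,330],W[245,250])
```

```text
plain 199 [ 0.48898024 -0.20084927  0.05365707] [ 0.44694286 -0.23736458  0.04527339] [ 0.53778383 -0.16330464  0.05879181]
((492.27777099609375, -200.05130004882812), (58.13071823120117, 83.33497619628906), 76.4181900024414)
lip 379 [ 0.49952574 -0.36590992  0.05492541] [ 0.43996281 -0.40185745  0.04507515] [ 0.54111803 -0.33187182  0.06140243]
((490.8747863769531, -367.4404602050781), (95.88883209228516, 58.78217315673828), 8.899157524108887)
stand 979 [0.52012534 0.02969779 0.09112071] [0.55848553 0.19504681 0.1448588 ]
((540.68310546875, 112.23526000976562), (33.490535736083984, 164.59959411621094), 2.938002824783325)
zmap
[[                  -2                    2                   -1
                     0                   -1                    2
                     3                   -3                   -3
                     0                    1                   -2
                    -2                    2                   -2
                    -1                   -1                   -2
                     2                   -3]
 [                  -4        
[... 17242 characters left out ...]
                1
                     3                    1                   -1
                     0                   -1]
 [                  -1                   -1                    1
                     0                    1                   -1
                    -3                   -2                   -3
                    -3                    0                    3
                     1                    2                    2
                    -2                   -2                    1
                    -4                   -3]]
[ 0.47854306 -0.28362772 -0.00146853] [ 0.43822348 -0.08618481 -0.00406654]<stdin>:20: RuntimeWarning: invalid value encountered in cast
```

View pics/crop0.png

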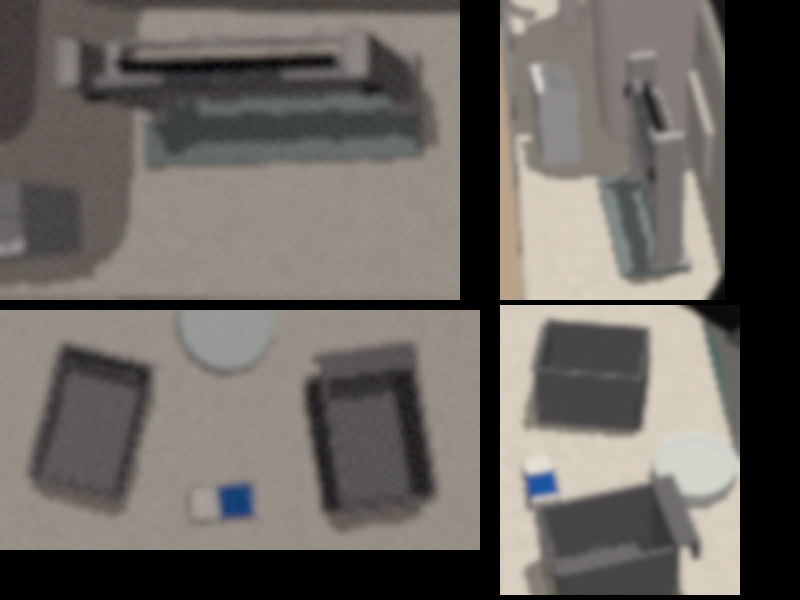

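The crop shows the lipped bin on the right of the top view, with its lip at the top (+x), yawed slightly towards +y. The stand's rail has the dark keeper slot behind it. Next I'll refine the poses.

```bash
cat > an.py <<'E'
from h import *
for n in ['top','side']:
    W=np.load(f'{n}0.npy').reshape(-1,3)
    print('==',n)
    m=(np.abs(W[:,1]-.11)<.12)&(np.abs(W[:,0]-.54)<.05)
    up=W[m&(W[:,2]>.136)&(W[:,2]<.15)]
    A=up[up[:,1]>.11];B=up[up[:,1]<.11]
    for q in (A,B): print('upright',len(q),np.median(q,0),q.min(0),q.max(0))
    a,b=A.mean(0),B.mean(0); d=a-b; yaw=np.arctan2(-d[0],d[1]); c=(a+b)/2; print('dist',np.hypot(*d[:2]),'yaw deg',np.degrees(yaw),'c',c)
    ex=np.array([np.cos(yaw),np.sin(yaw)]); ey=np.array([-ex[1],ex[0]])
    L=W[:,:2]-c[:2]; lx=L@ex; ly=L@ey
    print('mid section profile: x bin(2mm): count, z pct')
    for x0 in range(-46,120,3):
        for nm,s in (('|y|<28',np.abs(ly)<.028),('36-65',(np.abs(ly)>.036)&(np.abs(ly)<.065))):
            k=s&(lx*1000>=x0)&(lx*1000<x0+3); 
            if k.sum()>3: print(x0,nm,k.sum(),np.round(np.percentile(W[k,2]*1000,[5,50,95])),end=' | ')
        print()
E
python3 an.py
```

```text
== top
upright 81 [0.53628728 0.18785021 0.14118359] [0.5249838  0.18169942 0.13651093] [0.54865837 0.19504681 0.14425225]
upright 73 [0.54469438 0.03579134 0.14122469] [0.53208232 0.03031094 0.13622038] [0.55771416 0.04121349 0.1448588 ]
dist 0.15221069520412278 yaw deg 3.060386593632722 c [0.54068284 0.11170144 0.14113499]
mid section profile: x bin(2mm): count, z pct
-46 |y|<28 27 [-0.  5.  8.] | -46 36-65 35 [-1.  6.  8.] | 
-43 |y|<28 30 [3. 5. 8.] | -43 36-65 30 [3. 6. 8.] | 
-40 |y|<28 29 [3. 6. 8.] | -40 36-65 25 [3. 6. 8.] | 
-37 |y|<28 29 [3. 6. 8.] | -37 36-65 32 [4. 6. 8.] | 
-34 |y|<28 26 [2. 6. 9.] | -34 36-65 26 [2. 5. 9.] | 
-31 |y|<28 26 [3. 5. 9.] | -31 36-65 30 [4. 6. 8.] | 
-28 |y|<28 29 [3. 6. 9.] | -28 36-65 28 [4. 5. 9.] | 
-25 |y|<28 31 [3. 5. 8.] | -25 36-65 27 [3. 6. 8.] | 
-22 |y|<28 25 [3. 5. 7.] | -22 36-65 30 [3. 5. 8.] | 
-19 |y|<28 24 [4. 5. 8.] | -19 36-65 29 [5. 6. 8.] | 
-16 |y|<28 29 [3. 6. 8.] | -16 36-65 26 [3. 6. 8.] | 
-13 |y|<28 112 [  4.  79. 121.] | -13 36-65 111 [  4.  82. 121.] | 
-10 |y|<28 94 [  4.  85. 129.] | -10 36-65 82 [  5. 119. 12
[... 5202 characters left out ...]
0.] | 83 36-65 5 [186. 189. 190.] | 
86 |y|<28 8 [188. 189. 190.] | 86 36-65 5 [188. 189. 189.] | 
89 |y|<28 6 [188. 189. 189.] | 89 36-65 4 [188. 189. 190.] | 
92 |y|<28 13 [189. 198. 204.] | 92 36-65 6 [188. 188. 190.] | 
95 |y|<28 18 [188. 206. 209.] | 95 36-65 16 [188. 201. 207.] | 
98 |y|<28 7 [209. 210. 211.] | 98 36-65 8 [188. 208. 211.] | 
101 |y|<28 7 [211. 212. 213.] | 101 36-65 5 [210. 210. 211.] | 
104 |y|<28 5 [213. 213. 214.] | 104 36-65 8 [211. 213. 214.] | 
107 |y|<28 5 [213. 215. 216.] | 107 36-65 6 [212. 214. 215.] | 
110 36-65 6 [214. 215. 216.] | 
113 |y|<28 4 [217. 218. 220.] | 113 36-65 7 [215. 217. 219.] | 
116 36-65 5 [218. 219. 220.] | 
119 36-65 7 [220. 220. 222.] |
```

```bash
cat >> h.py <<'E'
def delta(p,jaw_deg):
    """tool-frame shift (mm) & turn (deg) to reach TCP p pointing down, jaw x-axis at world angle jaw_deg"""
    s=r.read_state(); R0=R.from_quat(s['eef_rot'])
    a=np.radians(jaw_deg); x=np.array([np.cos(a),np.sin(a),0]); z=np.array([0,0,-1.]); y=np.cross(z,x)
    R1=R.from_matrix(np.stack([x,y,z],1))
    d=R0.inv().apply(np.array(p)-s['ee_pos'])*1000
    return np.round(d,1),np.round(np.degrees((R0.inv()*R1).as_rotvec()),1)
def show():
    s=r.read_state(); M=R.from_quat(s['eef_rot']).as_matrix()
    print('t',round(float(s['time']),2),'p',np.round(s['ee_pos']*1000,1),'jaw',np.round(np.degrees(np.arctan2(M[1,0],M[0,0])),2),'tilt z',np.round(M[:,2],3),'F',np.round(s['ft_force'],2),'T',np.round(s['torque'],2),'w',round(float(s['width'])*1000,1))
E
python3 - <<'E'
from h import *
for n in ['top','side']:
    W=np.load(f'{n}0.npy').reshape(-1,3)
    m=(np.abs(W[:,0]-.49)<.075)&(np.abs(W[:,1]+.366)<.055)
    for lo,hi in ((.048,.066),(.03,.066)):
        w=W[m&(W[:,2]>lo)&(W[:,2]<hi)]
        (cx,cy),sz,ang=cv2.minAreaRect((w[:,:2]*1000).astype(np.float32)); print(n,lo,len(w),(cx,cy),sz,ang)
    w=W[m&(W[:,2]>.048)&(W[:,2]<.066)]
    a=np.radians(9); e=np.array([np.cos(a),np.sin(a)]); f=np.array([-e[1],e[0]])
    c0=np.array([.4909,-.3674]); lx=(w[:,:2]-c0)@e*1000; ly=(w[:,:2]-c0)@f*1000
    print('lx pct',np.percentile(lx,[0.5,3,97,99.5]),'ly',np.percentile(ly,[0.5,3,97,99.5]))
    pw=W[(np.abs(W[:,0]-.49)<.05)&(np.abs(W[:,1]+.2)<.045)&(W[:,2]>.045)]
    print('plain',cv2.minAreaRect((pw[:,:2]*1000).astype(np.float32)))
W=np.load('top0.npy').reshape(-1,3)
o=W[(W[:,0]>.42)&(W[:,0]<.58)&(W[:,1]>-.52)&(W[:,1]<-.25)&(W[:,2]>.065)]; print('tall obstacles',len(o), o.min(0) if len(o) else '', o.max(0) if len(o) else '')
o=W[(W[:,0]>.38)&(W[:,0]<.66)&(W[:,1]>-.52)&(W[:,1]<.25)&(W[:,2]>.15)]; print('>150:',o.min(0))
# foot plate / rail front in stand frame
yaw=np.radians(3.0); ex=np.array([np.cos(yaw),np.sin(yaw)]); ey=np.array([-ex[1],ex[0]])
for n in ['top','side']:
    W=np.load(f'{n}0.npy').reshape(-1,3); L=W[:,:2]-np.array([.5405,.1113]); lx=L@ex*1000; ly=L@ey*1000; z=W[:,2]*1000
    fp=(np.abs(ly)<60)&(lx<-15)&(lx>-70)&(z>3.5+(2 if n=='side' else 0)); h=np.histogram(lx[fp],np.arange(-60,-20,2)); print(n,'foot',list(zip(h[1],h[0])))
    for lo,hi in((100,121),(122,126),(126,131)):
        k=(np.abs(ly)<28)&(z>lo)&(z<hi)&(lx<-4)&(lx>-30); print(n,lo,hi,k.sum(),np.round(np.percentile(lx[k],[5,25,50,75,95]),1))
    k=(np.abs(ly)>36)&(np.abs(ly)<64)&(z>118)&(z<131)&(lx<-6)&(lx>-30); print(n,'rail side z',np.round(np.percentile(z[k],[25,50,75,95]),1)); 
    k=(np.abs(ly)<29)&(z>124)&(z<135)&(lx<-6)&(lx>-30); print('bar z',np.round(np.percentile(z[k],[25,50,75,95]),1))
print(delta([.491,-.367,.12],-81.1)); show()
E
```

```text
top 0.048 359 (490.8747863769531, -367.4404602050781) (95.88883209228516, 58.78217315673828) 8.899157524108887
top 0.03 496 (490.831298828125, -367.343017578125) (95.9246597290039, 59.15863800048828) 9.137582778930664
lx pct [-47.93811659 -46.92800603  46.74755124  47.64355091] ly [-29.01447633 -28.23062989  28.91839391  29.23149554]
plain ((492.27777099609375, -200.05130004882812), (58.13071823120117, 83.33497619628906), 76.4181900024414)
side 0.048 642 (490.7505798339844, -366.36846923828125) (96.10497283935547, 61.691062927246094) 9.01902961730957
side 0.03 1157 (490.7505798339844, -366.36846923828125) (96.10497283935547, 61.691062927246094) 9.01902961730957
lx pct [-47.99693204 -46.64161469  46.30087004  47.64207358] ly [-29.41766348 -28.19912242  29.46773551  30.31484889]
plain ((491.68865966796875, -199.4183349609375), (60.86496353149414, 82.80672454833984), 76.14137268066406)
tall obstacles 2398 [ 0.49365412 -0.5199804   0.17763499] [ 0.57998636 -0.44544163  0.43937956]
>150: [ 0.49365412 -0.51999448  0.15001507]
top foot [(np.int64(-60), np.int64(1)), (np.int64(-58), np.int64
[... 1028 characters left out ...]
64(-42), np.int64(18)), (np.int64(-40), np.int64(15)), (np.int64(-38), np.int64(17)), (np.int64(-36), np.int64(18)), (np.int64(-34), np.int64(15)), (np.int64(-32), np.int64(17)), (np.int64(-30), np.int64(16)), (np.int64(-28), np.int64(15)), (np.int64(-26), np.int64(18)), (np.int64(-24), np.int64(15))]
side 100 121 18 [-10.9 -10.8 -10.7 -10.5 -10.2]
side 122 126 9 [-10.9 -10.5 -10.1  -9.7  -7.4]
side 126 131 16 [-9.8 -9.3 -8.6 -7.2 -5.9]
side rail side z [121.8 124.1 125.  126.1]
bar z [127.3 129.7 130.3 131.4]
(array([ -96.4, -311. ,  110. ]), array([ 0. ,  0.1, 13.8]))
t 0.15 p [ 241.4 -576.2  229.9] jaw -67.26 tilt z [-0.     0.001 -1.   ] F [-0.03  0.05  0.07] T [ 0.   -0.    0.01] w 87.1
```

Run:
```python
from h import *
for n in ['top','side']:
    W=np.load(f'{n}0.npy').reshape(-1,3)
    for z0,z1 in((.07,.12),(.12,.16),(.16,.2),(.2,.24),(.24,.28),(.28,.34),(.34,.45)):
        for x0 in np.arange(.44,.62,.03):
            k=(W[:,2]>z0)&(W[:,2]<z1)&(W[:,0]>x0)&(W[:,0]<x0+.03)&(W[:,1]>-.6)&(W[:,1]<-.25)
            if k.sum()>2: print(n,z0,round(x0,2),k.sum(),'ymax',round(W[k,1].max(),3),end=' ; ')
        print()
```

```text
top 0.07 0.56 46 ymax -0.25 ; top 0.07 0.59 48 ymax -0.25 ; 
top 0.12 0.59 93 ymax -0.251 ; 
top 0.16 0.53 99 ymax -0.549 ; top 0.16 0.56 471 ymax -0.476 ; top 0.16 0.59 1280 ymax -0.25 ; 
top 0.2 0.59 102 ymax -0.25 ; 
top 0.24 0.59 42 ymax -0.528 ; 
top 0.28 0.59 11 ymax -0.505 ; 
top 0.34 0.47 219 ymax -0.513 ; top 0.34 0.5 1201 ymax -0.447 ; top 0.34 0.53 1430 ymax -0.445 ; top 0.34 0.56 1278 ymax -0.452 ; top 0.34 0.59 1234 ymax -0.471 ; 
side 0.07 0.56 61 ymax -0.25 ; side 0.07 0.59 306 ymax -0.253 ; 
side 0.12 0.59 81 ymax -0.282 ; 
side 0.16 0.53 306 ymax -0.55 ; side 0.16 0.56 1252 ymax -0.474 ; side 0.16 0.59 1966 ymax -0.413 ; 

side 0.24 0.59 192 ymax -0.534 ; 
side 0.28 0.56 142 ymax -0.539 ; side 0.28 0.59 656 ymax -0.543 ; 
side 0.34 0.47 376 ymax -0.514 ; side 0.34 0.5 2002 ymax -0.45 ; side 0.34 0.53 2437 ymax -0.45 ; side 0.34 0.56 2407 ymax -0.462 ; side 0.34 0.59 2856 ymax -0.477 ;
```

View pics/wrist0.png

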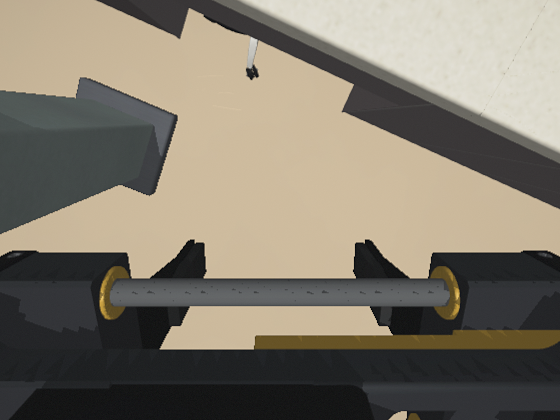

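The wrist view shows the open jaws with the worktop edge at upper right. I'll go to a safe waypoint short of the bin first, keeping clear of the microscope.

Run:
```python
from h import *
print(delta([.39,-.37,.16],-81.0))
```

```text
(array([-132.7, -216.7,   70.1]), array([ 0. ,  0.1, 13.7]))
```

Request:
{"method": "apply_moves", "body": {
  "increments": [
    {"grip": 0, "xyz": [-133, -217, 70], "rotation": [0, 0, 13.7]},
    {"grip": 0, "xyz": [-133, -217, 70], "rotation": [0, 0, 13.7]},
    {"grip": 0, "xyz": [-133, -217, 70], "rotation": [0, 0, 13.7]},
    {"grip": 0, "xyz": [-133, -217, 70], "rotation": [0, 0, 13.7]},
    {"grip": 0, "xyz": [-133, -217, 70], "rotation": [0, 0, 13.7]}
  ],
  "squeeze": 20
}}

```text
time: 0.78
ee_pos: [0.3923, -0.3653, 0.159]
eef_rot: [0.763, -0.647, -0.001, -0.001]
ft_force: [0.2, 0.1, -0.1]
width: 0.0874
```

Run:
```python
from h import *
show()
print(delta([.4963,-.3661,.10],-81.0))
```

```text
t 0.78 p [ 392.3 -365.3  159. ] jaw -80.61 tilt z [-0.001  0.003 -1.   ] F [ 0.19  0.12 -0.1 ] T [ 0.02  0.06 -0.02] w 87.4
(array([  18. , -102.5,   58.9]), array([0. , 0.2, 0.4]))
```

Request:
{"method": "apply_moves", "body": {
  "increments": [
    {"grip": 0, "xyz": [18, -102.5, 59], "rotation": [0, 0.2, 0.4]},
    {"grip": 0, "xyz": [18, -102.5, 59], "rotation": [0, 0.2, 0.4]},
    {"grip": 0, "xyz": [18, -102.5, 59], "rotation": [0, 0.2, 0.4]},
    {"grip": 0, "xyz": [18, -102.5, 59], "rotation": [0, 0.2, 0.4]}
  ]
}}

```text
time: 1.27
ee_pos: [0.4955, -0.3671, 0.0997]
eef_rot: [0.76, -0.65, -0.0, 0.001]
ft_force: [-0.1, 0.4, 0.4]
width: 0.087
```

Run:
```python
from h import *
show()
c,W,*_=cam('wrist'); cv2.imwrite('pics/wrist1.png',c['img'])
w=W.reshape(-1,3); k=(w[:,2]>.045)&(w[:,2]<.066)&(np.abs(w[:,0]-.49)<.075)&(np.abs(w[:,1]+.366)<.05); print(k.sum(), cv2.minAreaRect((w[k][:,:2]*1000).astype(np.float32)))
print(delta([.4963,-.3661,.026],-81.0))
```

```text
t 1.27 p [ 495.5 -367.1   99.7] jaw -81.07 tilt z [-0.001 -0.    -1.   ] F [-0.07  0.43  0.42] T [-0.    0.05  0.01] w 87.0
3202 ((499.21112060546875, -366.3156433105469), (83.17627716064453, 58.182655334472656), 9.138567924499512)
(array([-1.4, -1.2, 74.5]), array([ 0. , -0.1, -0.1]))
```

View pics/wrist1.png

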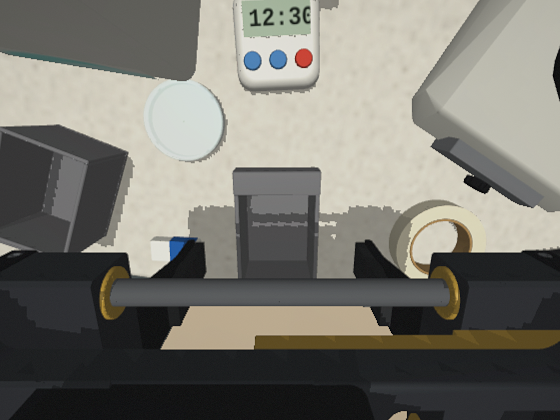

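The wrist view shows the bin centred between the fingers, with its columns at 235–320 against fingers at 204–354. The tape is clear, so I'll descend.

Request:
{"method": "apply_moves", "body": {
  "increments": [
    {"grip": 0, "xyz": [-1.4, -1.2, 50], "rotation": [0, -0.1, -0.1]},
    {"grip": 0, "xyz": [-1.4, -1.2, 74], "rotation": [0, -0.1, -0.1]},
    {"grip": 0, "xyz": [-1.4, -1.2, 74], "rotation": [0, -0.1, -0.1]},
    {"grip": 150, "xyz": [-1.4, -1.2, 74], "rotation": [0, -0.1, -0.1]},
    {"grip": 255, "xyz": [-1.4, -1.2, 74], "rotation": [0, -0.1, -0.1]}
  ],
  "squeeze": 25
}}

```text
time: 1.95
ee_pos: [0.497, -0.367, 0.0284]
eef_rot: [0.76, -0.65, 0.001, 0.0]
ft_force: [0.9, 0.1, 0.2]
width: 0.0742
```

Run:
```python
from h import *
show()
```

```text
t 1.95 p [ 497.  -367.    28.4] jaw -81.04 tilt z [ 0.001 -0.001 -1.   ] F [0.92 0.06 0.18] T [ 0.02  0.03 -0.01] w 74.2
```

Request:
{"method": "apply_moves", "body": {
  "increments": [
    {"grip": 255, "xyz": [0, 0, 2], "rotation": [0, 0, 0]},
    {"grip": 255, "xyz": [0, 0, 2], "rotation": [0, 0, 0]},
    {"grip": 255, "xyz": [0, 0, 2], "rotation": [0, 0, 0]},
    {"grip": 255, "xyz": [0, 0, 2], "rotation": [0, 0, 0]}
  ],
  "squeeze": 25
}}

```text
time: 2.45
ee_pos: [0.4973, -0.367, 0.027]
eef_rot: [0.76, -0.65, 0.001, 0.0]
ft_force: [-1.6, 0.9, 5.7]
width: 0.0581
```

Run:
```python
from h import *
show()
```

```text
t 2.45 p [ 497.3 -367.    27. ] jaw -81.03 tilt z [ 0.002 -0.002 -1.   ] F [-1.56  0.94  5.67] T [ 0.4   0.25 -0.01] w 58.1
```

Gripped at 58.1 mm. Lifting.

Request:
{"method": "apply_moves", "body": {
  "increments": [
    {"grip": 255, "xyz": [0, 0, -30], "rotation": [0, 0, 0]},
    {"grip": 255, "xyz": [0, 0, -80], "rotation": [0, 0, 0]},
    {"grip": 255, "xyz": [0, 0, -115], "rotation": [0, 0, 0]},
    {"grip": 255, "xyz": [0, 0, -115], "rotation": [0, 0, 0]},
    {"grip": 255, "xyz": [0, 0, -115], "rotation": [0, 0, 0]}
  ]
}}

```text
time: 3.08
ee_pos: [0.4965, -0.3665, 0.1408]
eef_rot: [0.76, -0.65, 0.001, 0.0]
ft_force: [-0.1, -0.5, -2.0]
width: 0.0579
```

Run:
```python
from h import *
show()
c,W,*_=cam('wrist'); cv2.imwrite('pics/wrist2.png',c['img'])
print(delta([.475,-.12,.142],-87), delta([.475,.108,.142],-87))
for n in ['top','side']:
    W=np.load(f'{n}0.npy').reshape(-1,3)
    k=(W[:,0]>.35)&(W[:,0]<.62)&(W[:,1]>-.3)&(W[:,1]<.5)&(W[:,2]>.15); o=W[k]
    for y0 in np.arange(-.3,.5,.05):
        q=o[(o[:,1]>y0)&(o[:,1]<y0+.05)]
        if len(q)>3: print(n,round(y0,2),len(q),'xmin',round(q[:,0].min(),3),'zmax',round(q[:,2].max(),3))
```

```text
t 3.08 p [ 496.5 -366.5  140.8] jaw -81.04 tilt z [ 0.001 -0.001 -1.   ] F [-0.11 -0.51 -2.05] T [0.03 0.01 0.01] w 57.9
(array([-246.7,  -17.4,   -1.7]), array([ 0., -0.,  6.])) (array([-471.9,  -52.9,   -1.8]), array([ 0., -0.,  6.]))
top -0.3 412 xmin 0.593 zmax 0.226
top -0.25 506 xmin 0.593 zmax 0.225
top -0.2 578 xmin 0.58 zmax 0.223
top -0.15 512 xmin 0.593 zmax 0.225
top -0.1 519 xmin 0.593 zmax 0.228
top -0.05 509 xmin 0.593 zmax 0.222
top -0.0 500 xmin 0.593 zmax 0.224
top 0.05 403 xmin 0.593 zmax 0.191
top 0.1 411 xmin 0.593 zmax 0.19
top 0.15 417 xmin 0.592 zmax 0.189
top 0.2 5020 xmin 0.51 zmax 0.417
top 0.25 1759 xmin 0.497 zmax 0.397
top 0.3 193 xmin 0.487 zmax 0.315
top 0.35 11 xmin 0.487 zmax 0.25
side -0.1 180 xmin 0.593 zmax 0.226
side -0.05 231 xmin 0.593 zmax 0.223
side -0.0 198 xmin 0.592 zmax 0.227
side 0.05 132 xmin 0.593 zmax 0.191
side 0.1 123 xmin 0.593 zmax 0.191
side 0.15 110 xmin 0.592 zmax 0.19
side 0.2 2614 xmin 0.511 zmax 0.428
side 0.25 2187 xmin 0.497 zmax 0.434
side 0.3 364 xmin 0.487 zmax 0.425
side 0.35 94 xmin 0.485 zmax 0.413
side 0.4 42 xmin 0.485 zmax 0.396
side 0.45 41 xmin 0.485 zmax 0.384
```

View pics/wrist2.png

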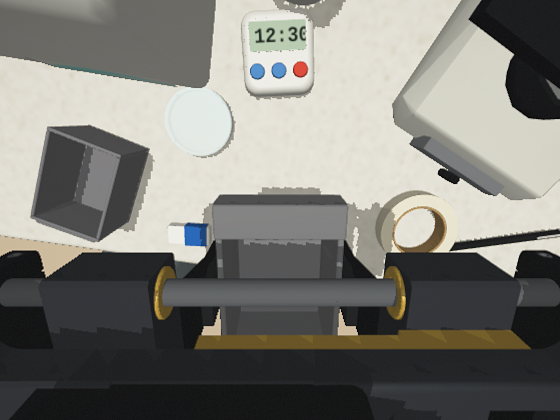

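The wrist view shows the bin held square and level between the pads, with the plain bin undisturbed at (90,185). The depth map shows a tall wall near y≈0.2 beside the stand, so I'll map it.

Run:
```python
from h import *
for n in ['top','side']:
    W=np.load(f'{n}0.npy').reshape(-1,3)
    for z0,z1 in((.15,.2),(.2,.26),(.26,.34),(.34,.45)):
        print(n,z0,end=': ')
        for x0 in np.arange(.48,.64,.02):
            k=(W[:,2]>z0)&(W[:,2]<z1)&(W[:,0]>x0)&(W[:,0]<x0+.02)&(W[:,1]>.12)&(W[:,1]<.5)
            if k.sum()>2: print(round(x0,2),k.sum(),np.round(np.sort(W[k,1])[[1,k.sum()//2]],3),end=' ; ')
        print()
```

```text
top 0.15: 0.48 65 [0.269 0.291] ; 0.5 133 [0.251 0.258] ; 0.52 112 [0.249 0.252] ; 0.54 108 [0.25  0.251] ; 0.56 112 [0.249 0.252] ; 0.58 422 [0.12  0.192] ; 0.6 687 [0.121 0.184] ; 0.62 579 [0.12  0.188] ; 0.64 97 [0.249 0.251] ; 
top 0.2: 0.48 164 [0.265 0.308] ; 0.5 205 [0.247 0.255] ; 0.52 170 [0.246 0.248] ; 0.54 163 [0.245 0.248] ; 0.56 163 [0.246 0.248] ; 0.58 159 [0.245 0.248] ; 0.6 158 [0.246 0.248] ; 0.62 368 [0.121 0.212] ; 0.64 817 [0.12  0.187] ; 
top 0.26: 0.48 231 [0.266 0.292] ; 0.5 431 [0.246 0.254] ; 0.52 336 [0.244 0.246] ; 0.54 326 [0.244 0.246] ; 0.56 327 [0.244 0.246] ; 0.58 331 [0.243 0.245] ; 0.6 318 [0.242 0.245] ; 0.62 316 [0.243 0.245] ; 0.64 315 [0.244 0.246] ; 
top 0.34: 0.48 6 [0.277 0.278] ; 0.5 361 [0.247 0.254] ; 0.52 417 [0.243 0.246] ; 0.54 415 [0.243 0.245] ; 0.56 428 [0.243 0.245] ; 0.58 439 [0.243 0.245] ; 0.6 460 [0.243 0.245] ; 0.62 461 [0.243 0.245] ; 0.64 479 [0.243 0.245] ; 
side 0.15: 0.48 28 [0.271 0.284] ; 0.5 125 [0.252 0.259] ; 0.52 108 [0.249 0.254] ; 0.54 107 [0.248 0.254] ; 0.56 100 [0.249 0.254] ; 0.58 211 [0.123 0.251] ; 0.6 198 [0.123 0.195] ; 0.62 160 [0.121 0.196] ; 
side 0.2: 0.48 116 [0.264 0.344] ; 0.5 144 [0.248 0.256] ; 0.52 148 [0.245 0.25 ] ; 0.54 147 [0.245 0.25 ] ; 0.56 140 [0.244 0.25 ] ; 0.58 135 [0.244 0.25 ] ; 0.6 140 [0.244 0.25 ] ; 0.62 201 [0.121 0.249] ; 0.64 270 [0.121 0.23 ] ; 
side 0.26: 0.48 239 [0.265 0.341] ; 0.5 236 [0.246 0.255] ; 0.52 217 [0.242 0.248] ; 0.54 226 [0.243 0.248] ; 0.56 219 [0.244 0.248] ; 0.58 210 [0.241 0.247] ; 0.6 220 [0.241 0.247] ; 0.62 213 [0.241 0.247] ; 0.64 213 [0.242 0.247] ; 
side 0.34: 0.48 230 [0.283 0.343] ; 0.5 356 [0.247 0.261] ; 0.52 317 [0.242 0.248] ; 0.54 297 [0.243 0.248] ; 0.56 317 [0.241 0.247] ; 0.58 301 [0.241 0.247] ; 0.6 293 [0.242 0.247] ; 0.62 300 [0.242 0.248] ; 0.64 297 [0.241 0.247] ;
```

The wall face is at y≈0.243 and the gripper end would reach about 0.20, which leaves about 40 mm. Transit.

Request:
{"method": "apply_moves", "body": {
  "increments": [
    {"grip": 255, "xyz": [-50, -8, -2], "rotation": [0, 0, 2]},
    {"grip": 255, "xyz": [-110, -14, -2], "rotation": [0, 0, 4]},
    {"grip": 255, "xyz": [-170, -20, -2], "rotation": [0, 0, 6]},
    {"grip": 255, "xyz": [-230, -26, -2], "rotation": [0, 0, 6]},
    {"grip": 255, "xyz": [-290, -32, -2], "rotation": [0, 0, 6]}
  ]
}}

```text
time: 3.75
ee_pos: [0.4816, -0.073, 0.141]
eef_rot: [0.725, -0.689, -0.001, 0.001]
ft_force: [2.1, -0.0, -1.4]
width: 0.0577
```

Run:
```python
from h import *
show()
print(delta([.472,.105,.142],-87))
```

```text
t 3.75 p [481.6 -73.  141. ] jaw -87.04 tilt z [-0.002 -0.    -1.   ] F [ 2.08 -0.02 -1.42] T [ 0.02 -0.1   0.03] w 57.7
(array([-178.2,    0.3,   -0.9]), array([ 0.1,  0. , -0. ]))
```

Request:
{"method": "apply_moves", "body": {
  "increments": [
    {"grip": 255, "xyz": [-60, 0, -1], "rotation": [0, 0, 0]},
    {"grip": 255, "xyz": [-120, 0, -1], "rotation": [0, 0, 0]},
    {"grip": 255, "xyz": [-165, 0, -1], "rotation": [0, 0, 0]},
    {"grip": 255, "xyz": [-178, 0, -1], "rotation": [0, 0, 0]},
    {"grip": 255, "xyz": [-178, 0, -1], "rotation": [0, 0, 0]}
  ]
}}

```text
time: 4.38
ee_pos: [0.4718, 0.1049, 0.1412]
eef_rot: [0.726, -0.688, -0.001, 0.001]
ft_force: [0.5, -0.3, -2.2]
width: 0.058
```

Run:
```python
from h import *
show()
for n in ['side','top','wrist']:
    c,W,*_=cam(n); cv2.imwrite(f'pics/{n}3.png',c['img']); np.save(f'{n}3.npy',W)
a=cv2.imread('pics/top3.png'); b=cv2.imread('pics/side3.png')
H=np.zeros((600,800,3),np.uint8)
c1=cv2.resize(a[160:260,90:230],(560,400),interpolation=cv2.INTER_CUBIC)
H[:400,:400]=c1[:,80:480]
c3=cv2.resize(b[80:230,200:300],(400,600),interpolation=cv2.INTER_CUBIC); H[:,400:]=c3
cv2.imwrite('pics/crop3.png',H)
```

```text
t 4.38 p [471.8 104.9 141.2] jaw -86.96 tilt z [-0.004 -0.    -1.   ] F [ 0.53 -0.26 -2.21] T [-0.04  0.01 -0.03] w 58.0
```

View pics/crop3.png

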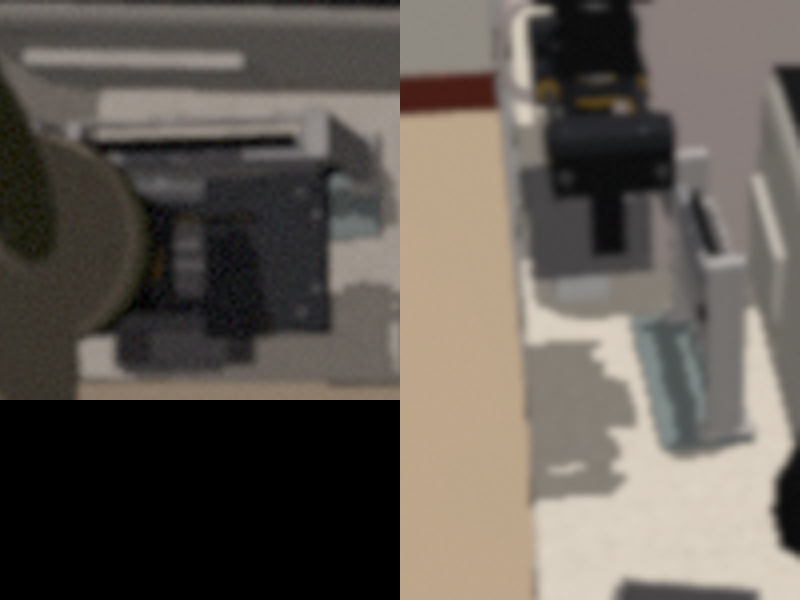

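View pics/wrist3.png

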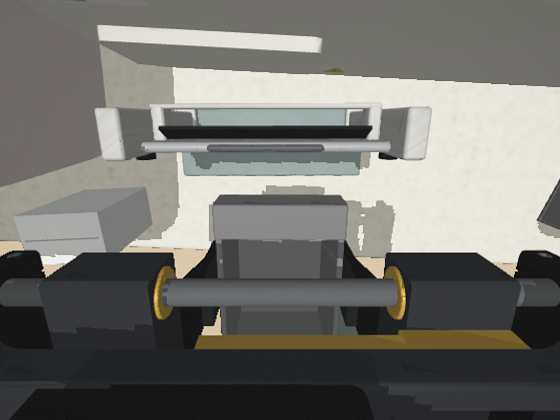

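The wrist view shows the rail at row ~147 (cols 143–390), the raised bar at cols 208–324 and the bin's bridge at rows 196–240, parallel to the rail. I'll measure their relative positions from this view.

Run:
```python
from h import *
W=np.load('wrist3.npy')
def pr(n,v0,v1,u0,u1):
    w=W[v0:v1,u0:u1].reshape(-1,3)*1000; w=w[~np.isnan(w[:,0])]; print(n,np.round(np.median(w,0),1),np.round(np.percentile(w,[5,95],axis=0),1).tolist())
for v in range(138,160,2): print(v,np.round(W[v,266]*1000,1),np.round(W[v,175]*1000,1),np.round(W[v,365]*1000,1))
for v in (188,192,194,196,198,200,205,215,225,235,240,243): print('b',v,np.round(W[v,230]*1000,1),np.round(W[v,280]*1000,1),np.round(W[v,330]*1000,1))
w=W.reshape(-1,3)
k=(w[:,2]>.160)&(w[:,2]<.180)&(np.abs(w[:,0]-.5)<.03)&(np.abs(w[:,1]-.105)<.04)
print('bridge rect',k.sum(),cv2.minAreaRect((w[k][:,:2]*1000).astype(np.float32)),np.median(w[k][:,2]))
k=(w[:,2]>.1245)&(w[:,2]<.133)&(np.abs(w[:,0]-.533)<.012)&(np.abs(w[:,1]-.11)<.05)
print('bar rect',k.sum(),cv2.minAreaRect((w[k][:,:2]*1000).astype(np.float32)),np.median(w[k][:,2]))
k=(w[:,2]>.115)&(w[:,2]<.133)&(w[:,0]<.545)&(w[:,0]>.51)&(np.abs(w[:,1]-.11)<.06)
q=w[k]*1000
for y0 in range(52,170,12):
    s=q[(q[:,1]>y0)&(q[:,1]<y0+12)]
    if len(s)>5: print(y0,len(s),'z95',np.percentile(s[:,2],[50,95]).round(1),'front x of top',np.percentile(s[s[:,2]>119][:,0],[2,10,50]).round(1))
```

```text
138 [537.7 113.5  93.5] [536.1 166.7 109.4] [541.3  52.8 104.2]
140 [537.8 112.7 112.4] [535.  166.4 110.3] [540.7  55.5 114.3]
142 [537.3 112.3 120.7] [534.7 163.5 119.4] [540.   57.1 120.8]
144 [536.7 112.1 126.7] [533.8 162.8 121.7] [539.   57.1 121.3]
146 [535.5 112.1 125.4] [532.7 163.  121.3] [537.9  56.9 120.9]
148 [534.5 112.  126.3] [531.6 162.9 121.7] [536.9  57.1 122. ]
150 [533.6 111.9 127.3] [530.5 162.9 121.8] [535.7  56.6 121. ]
152 [518.8 116.4   4. ] [513.7 204.4  -2.8] [522.9  21.5  -1.4]
154 [516.7 116.4   2.5] [511.9 204.1  -1.6] [520.8  20.8  -2.9]
156 [515.1 116.2   4.4] [510.  204.1  -1.4] [519.   21.   -1.5]
158 [513.1 116.2   3.4] [508.1 204.2  -1.4] [ 5.173e+02  2.110e+01 -3.000e-01]
b 188 [480.9 151.1  -1.7] [nan nan nan] [485.5  51.4  -3. ]
b 192 [477.  151.   -1.2] [4.797e+02 1.012e+02 1.000e-01] [482.   51.5  -0.6]
b 194 [514.6 127.4 152.6] [515.6 103.5 151.9] [516.5  79.3 150.7]
b 196 [514.3 127.  155.1] [515.5 103.5 155.4] [516.7  80.1 155.6]
b 198 [514.7 126.3 160.3] [515.9 103.6 160.6] [516.5  80.6 158.5]
b 200 [514.8 125.7 164. ] [515.7 103.6 163.1]
[... 597 characters left out ...]
888763427734), (4.005088806152344, 63.382869720458984), 2.781897783279419) 0.12645802781055193
52 250 z95 [121.3 122.6] front x of top [534.8 535.4 537.8]
64 274 z95 [121.2 122.6] front x of top [534.3 534.8 537.3]
76 285 z95 [121.4 127.2] front x of top [533.7 534.5 537. ]
88 319 z95 [125.  127.5] front x of top [533.5 534.1 536.5]
100 348 z95 [124.7 127.5] front x of top [533.  533.6 536.2]
112 377 z95 [121.4 127.4] front x of top [532.4 533.1 535.9]
124 396 z95 [121.  127.3] front x of top [531.9 532.5 535.6]
136 404 z95 [120.8 127.1] front x of top [531.  532.  535.2]
148 404 z95 [120.6 122.4] front x of top [530.1 530.9 534.1]
160 339 z95 [120.7 122.3] front x of top [529.7 530.4 533.5]
```

The rail top comes out at ≈123 mm, with two cameras agreeing after bias correction. The lip's back face is 19.9 mm in front of the rail centre, so I need about 28.4 mm forward, with contact expected near 29.9. I'll move in above the bar first, then feel for the rail with the bin's back wall.

Request:
{"method": "apply_moves", "body": {
  "increments": [
    {"grip": 255, "xyz": [-4, -12, 0], "rotation": [0, 0, 0]},
    {"grip": 255, "xyz": [-4, -24, 6], "rotation": [0, 0, 0]},
    {"grip": 255, "xyz": [-4, -25, 17], "rotation": [0, 0, 0]},
    {"grip": 255, "xyz": [-4, -25, 18], "rotation": [0, 0, 0]},
    {"grip": 255, "xyz": [-4, -25, 18], "rotation": [0, 0, 0]}
  ]
}}

```text
time: 5.15
ee_pos: [0.4968, 0.1082, 0.1232]
eef_rot: [0.724, -0.689, -0.001, 0.001]
ft_force: [0.3, -0.2, -1.1]
width: 0.058
```

Run:
```python
from h import *
show()
c,W,*_=cam('wrist'); cv2.imwrite('pics/wrist4.png',c['img'])
show()
b=cam('side')[0]['img']; cv2.imwrite('pics/side4.png',cv2.resize(b[80:200,200:300],(500,600),interpolation=cv2.INTER_CUBIC))
w=W.reshape(-1,3)*1000
for y0 in range(64,160,12):
    s=w[(w[:,1]>y0)&(w[:,1]<y0+12)&(w[:,0]>500)&(w[:,0]<560)]
    br=s[(s[:,2]>146)&(s[:,2]<158)]; ra=s[(s[:,2]>117)&(s[:,2]<130)]
    print(y0,'bridge xmax',np.percentile(br[:,0],[90,97]).round(1) if len(br) else '', 'z',np.median(br[:,2]).round(1) if len(br) else '','rail x',np.percentile(ra[:,0],[2,50]).round(1) if len(ra)>3 else '')
```

```text
t 5.15 p [496.8 108.2 123.2] jaw -87.16 tilt z [-0.004 -0.001 -1.   ] F [ 0.26 -0.25 -1.12] T [ 0.06 -0.04  0.  ] w 58.0
t 5.2 p [496.9 108.3 123.5] jaw -87.16 tilt z [-0.003 -0.001 -1.   ] F [-0.39 -0.23 -1.07] T [0.04 0.01 0.02] w 57.7
64 bridge xmax [510.8 511. ] z 152.2 rail x [510.  538.7]
76 bridge xmax [540.5 541.4] z 152.0 rail x [500.8 539.1]
88 bridge xmax [540.5 540.9] z 152.3 rail x [537.9 544.8]
100 bridge xmax [540.1 540.4] z 152.4 rail x [537.4 544.2]
112 bridge xmax [539.6 539.9] z 152.4 rail x [536.6 543.6]
124 bridge xmax [538.8 539.3] z 152.2 rail x [500.9 537. ]
136 bridge xmax [534.8 538.6] z 151.7 rail x [506.4 535.8]
148 bridge xmax [506.9 507.1] z 154.4 rail x [530.2 534.8]
```

View pics/wrist4.png

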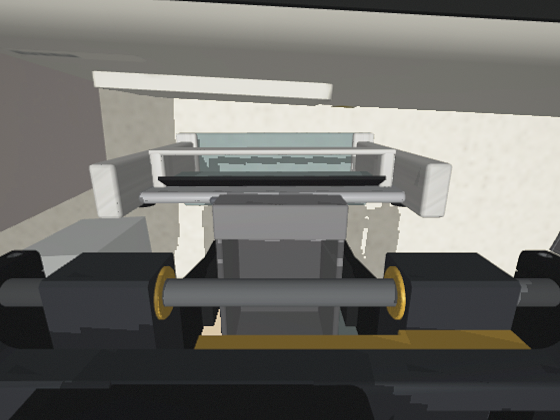

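View pics/side4.png

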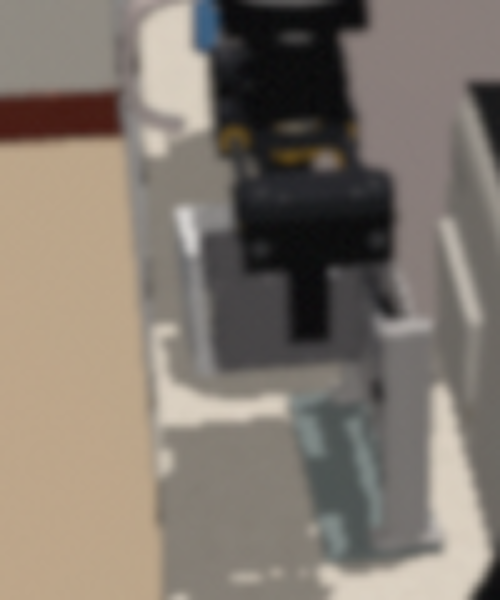

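The wrist view shows the bridge (cols 213–348, rows 196–240) parallel to the rail and covering the bar. I'll feel forward.

Request:
{"method": "apply_moves", "body": {
  "increments": [
    {"grip": 255, "xyz": [0, -1.5, 0], "rotation": [0, 0, 0]},
    {"grip": 255, "xyz": [0, -3, 0], "rotation": [0, 0, 0]},
    {"grip": 255, "xyz": [0, -4, 0], "rotation": [0, 0, 0]},
    {"grip": 255, "xyz": [0, -4, 0], "rotation": [0, 0, 0]}
  ]
}}

```text
time: 5.75
ee_pos: [0.5011, 0.1085, 0.1237]
eef_rot: [0.724, -0.689, -0.001, 0.001]
ft_force: [1.0, 0.8, -1.4]
width: 0.0579
```

Run:
```python
from h import *
show()
```

```text
t 5.75 p [501.1 108.5 123.7] jaw -87.16 tilt z [-0.003 -0.001 -1.   ] F [ 0.98  0.78 -1.41] T [0.04 0.04 0.02] w 57.9
```

Request:
{"method": "apply_moves", "body": {
  "increments": [
    {"grip": 255, "xyz": [0, -0.7, 0], "rotation": [0, 0, 0]},
    {"grip": 255, "xyz": [0, -1.3, 0], "rotation": [0, 0, 0]},
    {"grip": 255, "xyz": [0, -1.3, 0], "rotation": [0, 0, 0]}
  ]
}}

```text
time: 6.12
ee_pos: [0.5016, 0.1085, 0.1235]
eef_rot: [0.725, -0.689, -0.001, 0.002]
ft_force: [-4.3, -1.2, 2.0]
width: 0.0578
```

Run:
```python
from h import *
show()
```

```text
t 6.12 p [501.6 108.5 123.5] jaw -87.14 tilt z [-0.004 -0.001 -1.   ] F [-4.27 -1.2   2.02] T [-0.05  1.09  0.18] w 57.8
```

Contact with the rail front is at TCP x≈501.5. I'll back off 1.6 mm and lower gently.

Request:
{"method": "apply_moves", "body": {
  "increments": [
    {"grip": 255, "xyz": [0, 1.8, 0], "rotation": [0, 0, 0]},
    {"grip": 255, "xyz": [0, 1.8, 0], "rotation": [0, 0, 0]},
    {"grip": 255, "xyz": [0, 1.8, 0], "rotation": [0, 0, 0]}
  ]
}}

```text
time: 6.5
ee_pos: [0.5, 0.1084, 0.1236]
eef_rot: [0.724, -0.689, -0.001, 0.002]
ft_force: [-0.2, 0.2, -2.3]
width: 0.0577
```

Run:
```python
from h import *
show()
```

```text
t 6.5 p [500.  108.4 123.6] jaw -87.15 tilt z [-0.004 -0.001 -1.   ] F [-0.18  0.21 -2.28] T [-0.02 -0.01 -0.02] w 57.7
```

Request:
{"method": "apply_moves", "body": {
  "increments": [
    {"grip": 255, "xyz": [0, 0, 4], "rotation": [0, 0, 0]},
    {"grip": 255, "xyz": [0, 0, 8], "rotation": [0, 0, 0]},
    {"grip": 255, "xyz": [0, 0, 11], "rotation": [0, 0, 0]},
    {"grip": 255, "xyz": [0, 0, 12], "rotation": [0, 0, 0]},
    {"grip": 255, "xyz": [0, 0, 12], "rotation": [0, 0, 0]}
  ]
}}

```text
time: 7.12
ee_pos: [0.4999, 0.1084, 0.1115]
eef_rot: [0.724, -0.689, -0.001, 0.002]
ft_force: [1.3, 0.3, -1.1]
width: 0.0575
```

Run:
```python
from h import *
show()
```

```text
t 7.12 p [499.9 108.4 111.5] jaw -87.15 tilt z [-0.004 -0.001 -1.   ] F [ 1.29  0.27 -1.09] T [-0.04  0.02  0.04] w 57.5
```

Request:
{"method": "apply_moves", "body": {
  "increments": [
    {"grip": 255, "xyz": [0, 0, 1], "rotation": [0, 0, 0]},
    {"grip": 255, "xyz": [0, 0, 2], "rotation": [0, 0, 0]},
    {"grip": 255, "xyz": [0, 0, 3], "rotation": [0, 0, 0]},
    {"grip": 255, "xyz": [0, 0, 3], "rotation": [0, 0, 0]}
  ]
}}

```text
time: 7.62
ee_pos: [0.4999, 0.1084, 0.1084]
eef_rot: [0.725, -0.689, -0.001, 0.002]
ft_force: [-0.2, 0.1, -1.9]
width: 0.058
```

Run:
```python
from h import *
show()
```

```text
t 7.62 p [499.9 108.4 108.4] jaw -87.14 tilt z [-0.004 -0.001 -1.   ] F [-0.24  0.06 -1.87] T [-0.01  0.    0.01] w 58.0
```

Request:
{"method": "apply_moves", "body": {
  "increments": [
    {"grip": 255, "xyz": [0, 0, 1], "rotation": [0, 0, 0]},
    {"grip": 255, "xyz": [0, 0, 2], "rotation": [0, 0, 0]},
    {"grip": 255, "xyz": [0, 0, 2], "rotation": [0, 0, 0]}
  ]
}}

```text
time: 8.0
ee_pos: [0.4996, 0.1085, 0.1065]
eef_rot: [0.725, -0.689, -0.001, 0.002]
ft_force: [-4.6, 0.1, 3.3]
width: 0.0578
```

Run:
```python
from h import *
show()
for n in ['side','wrist']:
    c,W,*_=cam(n); b=c['img']; cv2.imwrite(f'pics/{n}5.png',b if n=='wrist' else cv2.resize(b[80:200,200:300],(500,600),interpolation=cv2.INTER_CUBIC))
```

```text
t 8.0 p [499.6 108.5 106.5] jaw -87.14 tilt z [-0.005 -0.001 -1.   ] F [-4.65  0.09  3.26] T [0.05 0.68 0.06] w 57.8
```

View pics/wrist5.png

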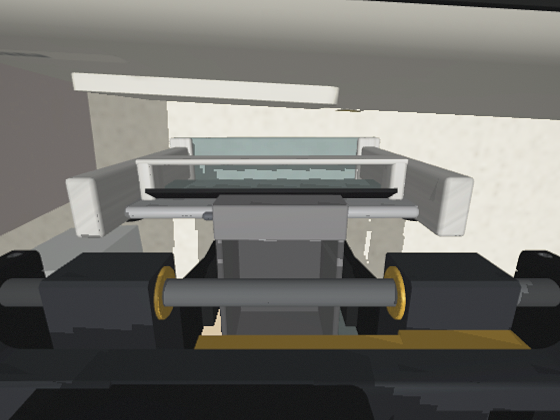

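Keeper contact: ~5 N up and −4.6 N in x, with TCP z 106.5, as predicted. The wrist view shows the bridge over the rail and bar, with the rail visible on both sides at row 212. I'll yield 1.2 mm forward so the lip sits against the rail, and lower a little more with a firmer grip.

Request:
{"method": "apply_moves", "body": {
  "increments": [
    {"grip": 255, "xyz": [0, 1.2, 0], "rotation": [0, 0, 0]},
    {"grip": 255, "xyz": [0, 1.2, 1], "rotation": [0, 0, 0]},
    {"grip": 255, "xyz": [0, 1.2, 2], "rotation": [0, 0, 0]},
    {"grip": 255, "xyz": [0, 1.2, 2], "rotation": [0, 0, 0]}
  ],
  "squeeze": 45
}}

```text
time: 8.6
ee_pos: [0.4987, 0.1084, 0.1047]
eef_rot: [0.725, -0.689, -0.001, 0.002]
ft_force: [-1.8, -0.8, 3.7]
width: 0.0576
```

Run:
```python
from h import *
show()
```

```text
t 8.6 p [498.7 108.4 104.7] jaw -87.14 tilt z [-0.004 -0.001 -1.   ] F [-1.75 -0.77  3.7 ] T [-0.11  0.25  0.11] w 57.6
```

Request:
{"method": "apply_moves", "body": {
  "increments": [
    {"grip": 255, "xyz": [0, 0.2, 0.7], "rotation": [0, 0, 0]},
    {"grip": 255, "xyz": [0, 0.2, 1.5], "rotation": [0, 0, 0]},
    {"grip": 255, "xyz": [0, 0.2, 1.5], "rotation": [0, 0, 0]}
  ]
}}

```text
time: 8.98
ee_pos: [0.4987, 0.1085, 0.1034]
eef_rot: [0.725, -0.689, -0.001, 0.002]
ft_force: [-1.9, -0.1, 4.2]
width: 0.0578
```

Run:
```python
from h import *
show()
```

```text
t 8.97 p [498.7 108.5 103.4] jaw -87.13 tilt z [-0.004 -0.001 -1.   ] F [-1.94 -0.07  4.25] T [0.05 0.13 0.08] w 57.8
```

Request:
{"method": "apply_moves", "body": {
  "increments": [
    {"grip": 255, "xyz": [0, 0.1, 0.7], "rotation": [0, 0, 0]},
    {"grip": 255, "xyz": [0, 0.1, 1.4], "rotation": [0, 0, 0]},
    {"grip": 255, "xyz": [0, 0.1, 2], "rotation": [0, 0, 0]},
    {"grip": 255, "xyz": [0, 0.1, 2], "rotation": [0, 0, 0]}
  ]
}}

```text
time: 9.48
ee_pos: [0.4987, 0.1087, 0.1016]
eef_rot: [0.725, -0.689, -0.001, 0.001]
ft_force: [-3.7, 0.1, 4.9]
width: 0.0578
```

Run:
```python
from h import *
show()
c,W,*_=cam('wrist'); w=W.reshape(-1,3)*1000
k=(np.abs(w[:,1]-108)<25)&(w[:,0]>495)&(w[:,0]<545)&(w[:,2]>128)&(w[:,2]<145)
q=w[k]; A=np.c_[q[:,:2],np.ones(len(q))]; p=np.linalg.lstsq(A,q[:,2],rcond=None)[0]; print(len(q),'bridge plane slope deg x,y',np.degrees(p[:2]),'z',np.median(q[:,2]))
```

```text
t 9.47 p [498.7 108.7 101.6] jaw -87.12 tilt z [-0.003 -0.001 -1.   ] F [-3.72  0.13  4.95] T [0.04 0.3  0.14] w 57.8
4220 bridge plane slope deg x,y [-1.43132826 -0.14134816] z 131.01878375765153
```

Request:
{"method": "apply_moves", "body": {
  "increments": [
    {"grip": 255, "xyz": [0, 0.5, 0.7], "rotation": [0, 0, 0]},
    {"grip": 255, "xyz": [0, 0.5, 1.4], "rotation": [0, 0, 0]},
    {"grip": 255, "xyz": [0, 0.5, 2], "rotation": [0, 0, 0]},
    {"grip": 255, "xyz": [0, 0.5, 2], "rotation": [0, 0, 0]}
  ]
}}

```text
time: 10.02
ee_pos: [0.4987, 0.1088, 0.1]
eef_rot: [0.725, -0.689, -0.0, 0.001]
ft_force: [-1.9, -0.2, 6.9]
width: 0.058
```

Run:
```python
from h import *
show()
```

```text
t 10.03 p [498.7 108.8 100. ] jaw -87.11 tilt z [-0.002 -0.001 -1.   ] F [-1.94 -0.19  6.9 ] T [-0.04  0.16  0.12] w 58.0
```

Request:
{"method": "apply_moves", "body": {
  "increments": [
    {"grip": 255, "xyz": [0, 0, 0.7], "rotation": [0, 0, 0]},
    {"grip": 255, "xyz": [0, 0, 1.4], "rotation": [0, 0, 0]},
    {"grip": 255, "xyz": [0, 0, 1.8], "rotation": [0, 0, 0]},
    {"grip": 255, "xyz": [0, 0, 1.8], "rotation": [0, 0, 0]}
  ]
}}

```text
time: 10.52
ee_pos: [0.4987, 0.1089, 0.0983]
eef_rot: [0.725, -0.689, -0.0, 0.001]
ft_force: [-2.0, -0.3, 4.5]
width: 0.0578
```

Run:
```python
from h import *
show()
```

```text
t 10.53 p [498.7 108.9  98.3] jaw -87.1 tilt z [-0.002 -0.001 -1.   ] F [-2.   -0.31  4.47] T [-0.02  0.29  0.12] w 57.8
```

Request:
{"method": "apply_moves", "body": {
  "increments": [
    {"grip": 255, "xyz": [0, 0, 0.7], "rotation": [0, 0, 0]},
    {"grip": 255, "xyz": [0, 0, 1.4], "rotation": [0, 0, 0]},
    {"grip": 255, "xyz": [0, 0, 2], "rotation": [0, 0, 0]},
    {"grip": 255, "xyz": [0, 0, 2], "rotation": [0, 0, 0]}
  ]
}}

```text
time: 11.02
ee_pos: [0.4987, 0.1089, 0.0962]
eef_rot: [0.725, -0.689, -0.0, 0.001]
ft_force: [-2.7, -0.7, 1.7]
width: 0.0578
```

Run:
```python
from h import *
show()
```

```text
t 11.03 p [498.7 108.9  96.2] jaw -87.1 tilt z [-0.002 -0.001 -1.   ] F [-2.66 -0.72  1.72] T [0.03 0.16 0.19] w 57.8
```

Request:
{"method": "apply_moves", "body": {
  "increments": [
    {"grip": 255, "xyz": [0, 0, 0.7], "rotation": [0, 0, 0]},
    {"grip": 255, "xyz": [0, 0, 1.2], "rotation": [0, 0, 0]},
    {"grip": 255, "xyz": [0, 0, 1.7], "rotation": [0, 0, 0]},
    {"grip": 255, "xyz": [0, 0, 1.7], "rotation": [0, 0, 0]}
  ]
}}

```text
time: 11.52
ee_pos: [0.4988, 0.1089, 0.0951]
eef_rot: [0.725, -0.689, -0.0, 0.001]
ft_force: [-5.0, -0.8, 11.0]
width: 0.0574
```

Run:
```python
from h import *
show()
```

```text
t 11.53 p [498.8 108.9  95.1] jaw -87.11 tilt z [-0.002 -0.001 -1.   ] F [-4.97 -0.81 11.02] T [-0.13  0.62  0.07] w 57.4
```

Firm stop at TCP z 95.1, and predicted home was 95. I'll ease the push off a little and look.

Request:
{"method": "apply_moves", "body": {
  "increments": [
    {"grip": 255, "xyz": [0, -0.2, -0.7], "rotation": [0, 0, 0]},
    {"grip": 255, "xyz": [0, -0.2, -0.7], "rotation": [0, 0, 0]}
  ]
}}

```text
time: 11.78
ee_pos: [0.4987, 0.1089, 0.0954]
eef_rot: [0.725, -0.689, -0.001, 0.001]
ft_force: [-2.8, -0.4, 1.4]
width: 0.0577
```

```bash
cat > chk.py <<'E'
from h import *
import sys
show()
c,W,*_=cam('wrist'); cv2.imwrite(f'pics/wrist{sys.argv[1]}.png',c['img'])
w=W.reshape(-1,3)*1000
def fit(nm,k):
    q=w[k]
    if len(q)<20: print(nm,len(q)); return
    p=np.linalg.lstsq(np.c_[q[:,:2]-np.median(q[:,:2],0),np.ones(len(q))],q[:,2],rcond=None)[0]; print(nm,len(q),'med',np.median(q,0).round(1),'5-95',np.percentile(q,[5,95],axis=0).round(1).tolist(),'slope deg',np.degrees(p[:2]).round(1))
fit('bridge',(np.abs(w[:,1]-108)<24)&(w[:,0]>518)&(w[:,0]<548)&(w[:,2]>118)&(w[:,2]<140))
fit('rail L',(w[:,1]>148)&(w[:,1]<165)&(w[:,0]>525)&(w[:,0]<540)&(w[:,2]>117)&(w[:,2]<127))
fit('rail R',(w[:,1]>56)&(w[:,1]<72)&(w[:,0]>525)&(w[:,0]<545)&(w[:,2]>117)&(w[:,2]<127))
b=cam('side')[0]['img']; cv2.imwrite(f'pics/side{sys.argv[1]}.png',cv2.resize(b[80:200,200:300],(500,600),interpolation=cv2.INTER_CUBIC))
E
python3 chk.py 6
```

```text
t 11.78 p [498.7 108.9  95.4] jaw -87.11 tilt z [-0.002 -0.001 -1.   ] F [-2.77 -0.44  1.39] T [-0.02  0.51  0.13] w 57.7
bridge 4554 med [535.8 108.7 124.7] 5-95 [[527.3, 86.5, 119.8], [543.2, 129.7, 125.8]] slope deg [-9.7 -0.8]
rail L 557 med [533.5 156.5 121.1] 5-95 [[530.3, 148.8, 118.0], [535.6, 164.1, 122.5]] slope deg [-20.4  -1.1]
rail R 538 med [538.2  64.  121.2] 5-95 [[534.8, 56.8, 118.1], [540.3, 71.2, 122.7]] slope deg [-17.8  -0.8]
```

View pics/wrist6.png

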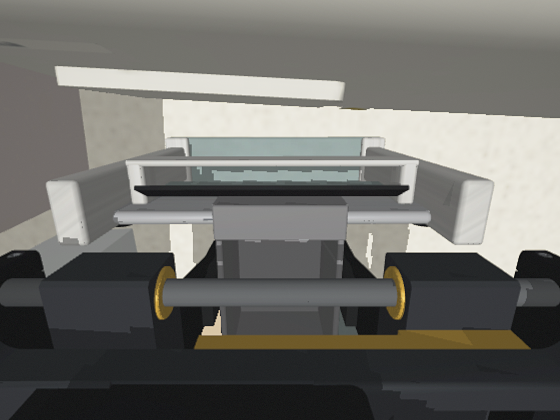

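View pics/side6.png

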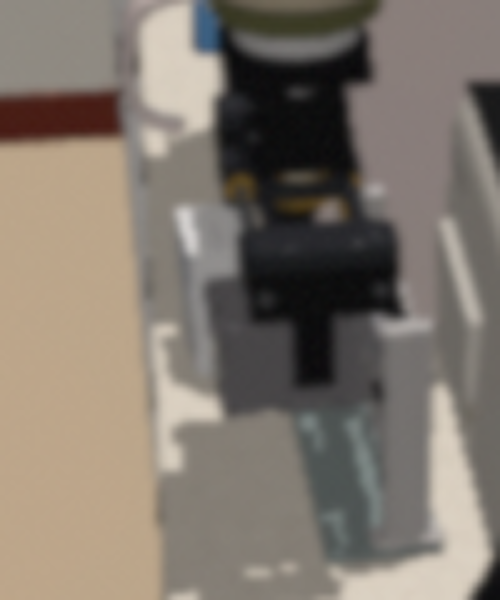

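The bridge top sits 3.4 mm above the rail and the bridge is 3 mm thick, so the bin is home. The images show it level and square. Now I'll release.

Request:
{"method": "apply_moves", "body": {
  "increments": [
    {"grip": 120, "xyz": [0, 0, 0], "rotation": [0, 0, 0]},
    {"grip": 60, "xyz": [0, 0, 0], "rotation": [0, 0, 0]},
    {"grip": 0, "xyz": [0, 0, 0], "rotation": [0, 0, 0]},
    {"grip": 0, "xyz": [0, 0, 0], "rotation": [0, 0, 0]},
    {"grip": 0, "xyz": [0, 0, 0], "rotation": [0, 0, 0]}
  ]
}}

```text
time: 12.5
ee_pos: [0.4988, 0.1089, 0.0955]
eef_rot: [0.725, -0.689, -0.0, 0.001]
ft_force: [0.1, -0.1, -0.9]
width: 0.0845
```

```bash
python3 chk.py 7
```

```text
t 12.5 p [498.8 108.9  95.5] jaw -87.11 tilt z [-0.002 -0.001 -1.   ] F [ 0.1  -0.07 -0.9 ] T [ 0.02  0.01 -0.01] w 84.5
bridge 4531 med [535.9 108.8 124.7] 5-95 [[527.3, 86.5, 119.8], [546.3, 129.8, 125.8]] slope deg [-10.1  -0.8]
rail L 553 med [533.6 156.6 121.2] 5-95 [[530.4, 148.9, 118.1], [535.7, 164.2, 122.5]] slope deg [-21.7  -1.2]
rail R 537 med [538.3  63.9 121.3] 5-95 [[534.8, 56.6, 117.9], [540.4, 71.2, 122.5]] slope deg [-19.1  -1. ]
```

View pics/wrist7.png

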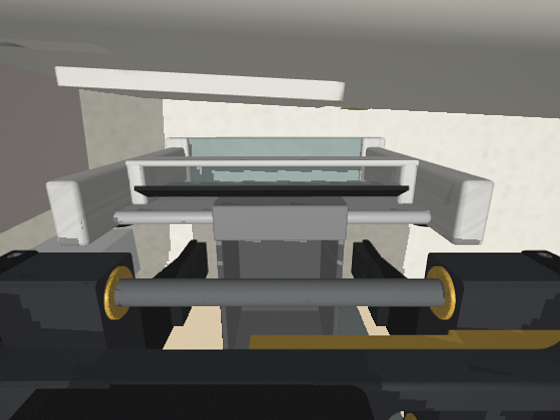

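The fingers are open and clear on both sides. The bin stayed put, with its bridge still 3.4 mm above the rail. Moving straight up.

Request:
{"method": "apply_moves", "body": {
  "increments": [
    {"grip": 0, "xyz": [0, 0, -20], "rotation": [0, 0, 0]},
    {"grip": 0, "xyz": [0, 0, -60], "rotation": [0, 0, 0]},
    {"grip": 0, "xyz": [0, 0, -100], "rotation": [0, 0, 0]},
    {"grip": 0, "xyz": [0, 30, -120], "rotation": [0, 0, 0]},
    {"grip": 0, "xyz": [0, 60, -120], "rotation": [0, 0, 0]}
  ]
}}

```text
time: 13.22
ee_pos: [0.4392, 0.1064, 0.2172]
eef_rot: [0.725, -0.689, 0.0, -0.0]
ft_force: [-0.4, -0.3, -0.1]
width: 0.0867
```

```bash
python3 chk.py 8
python3 - <<'E'
from h import *
c,W,*_=cam('wrist'); w=W.reshape(-1,3)*1000
ex=np.array([np.cos(np.radians(2.8)),np.sin(np.radians(2.8))]);
k=(np.abs(w[:,1]-108)<34)&(w[:,0]>430)&(w[:,0]<550)&(w[:,2]>100)&(w[:,2]<140)
q=w[k]; print(cv2.minAreaRect(q[:,:2].astype(np.float32)))
for lo,hi in((440,455),(455,470),(470,485),(485,500),(500,515),(515,524),(526,545)):
    for a,b in((78,86),(128,140)):
        s=q[(q[:,0]>lo)&(q[:,0]<hi)&(q[:,1]>a)&(q[:,1]<b)]
        if len(s)>5: print(lo,a,np.percentile(s[:,2],[50,90,97]).round(1),end=' | ')
    print()
E
```

```text
t 13.22 p [439.2 106.4 217.2] jaw -87.1 tilt z [ 0.001 -0.    -1.   ] F [-0.38 -0.33 -0.1 ] T [ 0.03  0.01 -0.  ] w 86.7
bridge 1538 med [534.8 109.1 124.7] 5-95 [[526.9, 86.7, 119.5], [547.0, 129.8, 126.0]] slope deg [-10.3  -0.9]
rail L 177 med [532.4 156.4 121.3] 5-95 [[529.9, 148.8, 120.1], [535.1, 164.2, 122.6]] slope deg [ 0.3 -0.9]
rail R 167 med [537.1  64.  121.3] 5-95 [[534.6, 56.8, 119.7], [539.7, 71.0, 122.5]] slope deg [4.4 1.5]
((498.05853271484375, 106.00946044921875), (103.1754150390625, 68.52676391601562), 2.6248104572296143)
440 78 [119.3 121.7 122.4] | 440 128 [120.5 121.7 121.9] | 
455 78 [115.9 121.8 122.1] | 455 128 [120.8 122.1 122.3] | 
470 78 [120.5 122.3 122.8] | 470 128 [120.7 122.2 122.4] | 
485 78 [120.6 122.2 122.5] | 485 128 [120.9 122.1 122.4] | 
500 78 [120.9 122.  122.6] | 500 128 [120.6 122.2 122.7] | 
515 78 [121.  122.3 122.8] | 515 128 [121.  122.4 122.8] | 
526 78 [124.6 125.5 125.9] | 526 128 [124.4 125.6 126. ] |
```

View pics/wrist8.png

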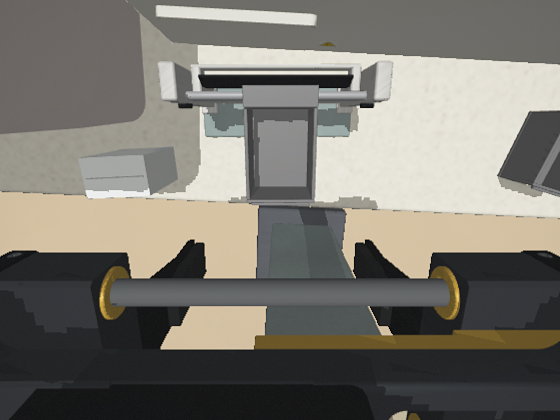

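View pics/side8.png

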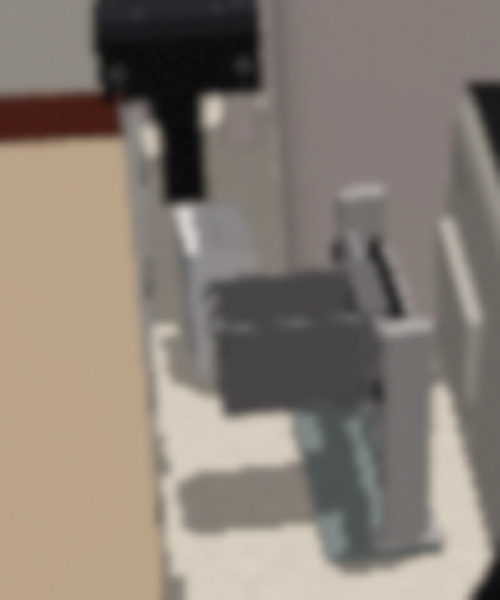

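The side and wrist views show the bin hanging level on the rail between the uprights, with its rim at 122 mm all along. Bridge minus rail is 3.4 mm, so the bar is about 4.6 mm in. I'll check the plain bin and then hand in.

Run:
```python
from h import *
c,W,*_=cam('top'); W=W.reshape(-1,3)
pw=W[(np.abs(W[:,0]-.49)<.05)&(np.abs(W[:,1]+.2)<.045)&(W[:,2]>.045)]
print('plain',cv2.minAreaRect((pw[:,:2]*1000).astype(np.float32)))
show(); print(r.close_job())
```

```text
plain ((492.21783447265625, -199.9670867919922), (57.91964340209961, 83.27937316894531), 76.53868103027344)
t 13.43 p [439.2 105.8 215.9] jaw -87.12 tilt z [-0.001 -0.001 -1.   ] F [-0.04 -0.3  -0.16] T [ 0.03 -0.03  0.01] w 86.9
the job is handed in; nothing more can be done
None
```

The lipped bin is hanging fully home on the rail with its lip behind it, and I handed the job in at about 13.4 s. No verdict was reported.

- **How it went:** I gripped the bin across its width (58 mm) and carried it to the stand. I found the rail's front by a light touch with the bin's back wall, then lowered the lip in behind the rail.
- **Pressing home:** I pressed the bin down while still holding it, in 1–2 mm steps. It took about 6–9 N through the keeper, then met a firm stop, peaking at about 13 N, at the height I had predicted. I then let go and moved up and away.
- **Final position:** Measured with the wrist camera, the bridge top is 3.4 mm above the rail, so the bar is in by about 4.6 mm. The bin is level, square to the rail (2.6° against the rail's roughly 2.8°) and a few millimetres from the rail's middle.
- **Plain bin and robot:** The plain bin has not moved, within 0.1 mm. The wrist force reads about zero.
- **Disagreements:** The cameras differed by about 2 mm on heights and on the rail's position front to back, so I relied on relative measurements and on touch. The bar and keeper values could not be read directly; they are inferred from the heights and the force felt.

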